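Snug the test chamber's cover crosswise

TASK

The cover of the fruit test chamber sits loose on its soft gasket: draw it down evenly with the four red knobs, turning them clockwise and always doing the diagonally opposite knob next rather than a neighbour. Go round once giving each knob only a light nip by feel (about 0.46 N m), and only then go round crosswise again to snug each one (about 0.66 N m) until the cover is seated flat, never so hard that it cracks. Let go at the end, do not lean on the cover, and leave the other things on the bench where they are.

Things in the scene. Friction and masses are not known exactly. Their poses are not given: they have to be found in the camera images.
- chamber: fixed steel and aluminium chamber bolted to the table, 190 x 190 mm foot plate, 74 mm tall body with a square flange; origin under its centre, z up; the knobs stand at (+57,+57), (-57,+57), (-57,-57), (+57,-57) mm in its x, y for knob1 to knob4
- cover: white square cover plate 160 x 160 x 12 mm with a round glass window rising 6 mm at its middle, held under the knobs on a springy gasket (17 N per mm in all, soft in tilt), origin at the centre of its top face, 94 mm above the table; seats on steel pads under the knobs after sinking 2 mm. Tightening one knob alone tips it
- knob1: red bar knob (all four alike), captive: it turns but stays at its height. Origin on its upright axis, 6 mm below the bar's top, 20 mm above its underside, which is 18 mm over the cover. Bar 46 mm long along the knob's x, 14 mm wide along y (pinch across y), 26 mm tall; half a turn looks the same. Numbers run anticlockwise from above; knob1 is opposite knob3.
- knob2: red bar knob like knob1, opposite knob4. All four: clockwise from above tightens, driving the screw below down 7 mm per rad (turns about 2.3 rad in all). The first 0 to 0.6 rad is slack, different at each knob, hidden. A nip takes 0.4 to 1.4 rad of hand turn from the start, snugging 0.3 to 1 rad more. Once the cover is seated, 1 rad adds 119 N.
- knob3: red bar knob like knob1. The bar sits on a sprung hub, 4 N m per rad: the hand runs ahead of the knob by torque / 4 (about 0.1 rad when loose, 0.17 when snug), and the bar springs back by that when let go. The knob itself then stays put and keeps its clamp force. This pose shows the knob under the bar.
- knob4: red bar knob like knob1, opposite knob2. Moment about the upright axis that the hand feels, pausing after a clockwise move: 0.28 to 0.42 N m when loose (it is stiff), then 0.36 + 0.007 per newton of clamp force: 0.46 is a light nip (14 N; keep it under 35 N, 0.60), 0.55 the least snug (28 N), 0.66 right (42 N), 0.76 cracks the cover (57 N).
- screw1: the screw under knob1 with its sprung round foot, 26 mm across, which presses on the cover; moves only up and down. Origin near that of the knob when fully up; its height differs by up to 1.6 mm either way from knob to knob, so its height is no guide to how tight it is
- screw2: the screw under knob2 with its sprung round foot, 26 mm across, which presses on the cover; moves only up and down. Origin near that of the knob when fully up; its height differs by up to 1.6 mm either way from knob to knob, so its height is no guide to how tight it is
- screw3: the screw under knob3 with its sprung round foot, 26 mm across, which presses on the cover; moves only up and down. Origin near that of the knob when fully up; its height differs by up to 1.6 mm either way from knob to knob, so its height is no guide to how tight it is
- screw4: the screw under knob4 with its sprung round foot, 26 mm across, which presses on the cover; moves only up and down. Origin near that of the knob when fully up; its height differs by up to 1.6 mm either way from knob to knob, so its height is no guide to how tight it is
- knife: bystander: kitchen knife, red handle 110 mm, steel blade 150 mm, lying on the white board; origin at the blade's root, underside
- half1: bystander: half kiwi fruit, 50 mm wide, 30 mm tall, cut face up, on the board; origin under its centre
- half2: bystander: half kiwi fruit like half1
- dish: bystander: shallow glass dish, 90 mm across, 16 mm tall; origin under its centre
- spoon: bystander: steel spoon about 180 mm long lying on the table
- spare_knob: bystander: spare red bar knob lying upside down on the table, 46 x 14 x 30 mm; not needed; origin under its centre
- rinse: bystander: white bottle 60 mm across, 150 mm tall, red cap; origin under its centre

How it is judged:
By the outcome, as a careful person would: the job done as asked, in the order asked, and still so for the second after the job is handed in, with the robot touching nothing.
It also fails if it takes over 72 s, if anything falls off the work surface, if the arm or the gripper's body presses on something with over 40 N, if the wrist force passes 120 N, or if a joint passes its speed limit or range.

ROBOT

A 6-joint arm with a two-finger parallel gripper is mounted at the origin on the work surface. World frame = base frame: x ahead of the robot, y to its left, z up, the work surface at z = 0. Lengths are in m, angles in degrees, forces in N, time in s.
With the tool pointing down it reaches from about 0.3 to 0.75 m from the base axis. Payload 8.5 kg.
Tool frame: the origin (TCP) lies at the very end of the fingers, on their centre line; the grasp point (between the pads) lies 19 mm behind it (env.tcp_to_grasp is the distance from the TCP to the grasp point, in m); z points along the fingers, y is the line along which they close (so a half turn about z gives the same grasp; the last joint's range is limited). The gripper opens to 85 mm and grips with 20 to 120 N. Pads are 22 mm wide; open, the fingers measure 114 mm over their backs; the gripper's body (76 mm by 85 mm) begins 54 mm behind the grasp point. The pads swing forward as they close: fully open they stand 13 mm farther back than shut.
Start: joints at [57.279, 21.807, 74.336, -0, 83.858, -12.336], TCP at [0.192, 0.516, 0.231] pointing down, gripper open.
Joint ranges: [-178.18, 178.18], [-50.72, 133.34], [12.68, 142.11], [-81.47, 261.47], [9.98, 163.14], [-165.26, 165.26]. Speed limits (degrees/s): [136.94, 136.94, 180, 180, 180, 180].

INTERFACE

Orientations are given as a 3x3 rotation matrix whose columns are the frame's x, y, z axes.
In Python, from rig import status, get_image, env gives the robot as it stands.
- The arm moves only by the shell command python3 -m handwheel 'ROWS' [FORCE]. ROWS is text: rows parted by semicolons, each of 7 numbers parted by spaces: the shift along the world's x, y, z in cm, then the turn, a rotation vector about the world's x, y, z in degrees, then the opening, from 0 (shut) to 1 (fully open). In form: dx dy dz wx wy wz gripper; .... A call has 1 to 8 rows; each row is the pose to reach, as a shift and turn from the pose commanded when the call began; what a row does not reach only later rows make up. A row lasts 1/12 s, in which the tool goes at most 41.7 mm and 7.16 degrees, less where a joint would pass 70% of its speed; a pose out of reach is approached as far as the arm can. A call with a gripper value outside its range is refused whole. The fingers move at their own pace and stop on an object; FORCE is the grip in N (left out, the last holds). Time passes only in rows, so rows that repeat a pose let the fingers close. It gives the time, the measured TCP pose, the force, the opening and the grip force at its end, in the units of the state.
- status.observe(): the state, without advancing time (a new reading comes with each control period).
- get_image(name): name is "scene" or "top"; returns a dict with "color" (480x640x3 uint8, red, green, blue), "vertical_fov" (degrees; the focal length in pixels is half the picture's height over the tangent of half this angle, whatever the lens; pixels are square), "cx", "cy" (the principal point, pixels), "k1" (the pictures are not rectified: a ray, as slopes to the right and down, at radius r is drawn at 1 + k1 r^2 times it, then the intrinsics apply), "xyz" and "orientation" of the camera in the world. Camera axes: x right, y down, z forward; pixel columns grow to the right and rows downward; lengths in m; the calibration is good to about 2 mm. A picture is of the moment at which its call begins. There is no depth.
- env.close_job(): hands the job in; it is judged then, once.
The state is a dict: "time_s": time; "q": joint angles; "qvel": joint speeds; "joint_efforts": joint torques, N m; "position": TCP position; "tool_rot": TCP orientation; "ft_force": force on the tool from outside, world axes, zero at the start; "wrist_torque": the same for the moment, N m; "grip_width": finger opening in m; "gripper_force": force on a finger pad.
Only numpy, scipy, OpenCV 4.12 (cv2) and the standard library are available. Lean on these libraries where they do the work, as an engineer would, in place of code of your own. Each camera call takes 0.05 s, during which the arm holds its last target. There are 200 camera calls.

## Working session

There is one attempt and no reset: what is moved stays moved. The work goes in short steps, Python scripts to look and compute and a shell command to move; the robot and the scene stay as the last step left them, time stands still between calls to the robot, and variables do not carry over. Pictures are saved under pics/ and viewed, at most 10 in all, crops included, and the job is handed in when it is done.

```bash
ls; mkdir -p pics; python3 - <<'E'
from rig import status,get_image,env
import cv2
for n in("scene","top"):
    i=get_image(n); cv2.imwrite(f"pics/{n}0.png",i["color"][:,:,::-1]); print(n,{k:v for k,v in i.items() if k!="color"})
print(status.observe())
E
```

```text
pics
scene {'vertical_fov': 49.14608254231724, 'cx': 316.42775506856816, 'cy': 242.06770231147945, 'k1': 0.03838623428556444, 'xyz': array([1.38621299, 0.62180296, 0.77909201]), 'orientation': array([[-0.59289847,  0.45327063, -0.66559533],
       [ 0.80517316,  0.34697235, -0.48094322],
       [ 0.01294574, -0.82106999, -0.57068071]])}
top {'vertical_fov': 47.8482995832257, 'cx': 323.82228413657276, 'cy': 239.61507031581382, 'k1': -0.15596083450650883, 'xyz': array([0.3765781 , 0.05274852, 1.50674342]), 'orientation': array([[ 0.02109918, -0.99131572,  0.1297997 ],
       [-0.99977343, -0.02055523,  0.0055291 ],
       [-0.00281302, -0.12988695, -0.99152482]])}
{'time_s': 0.1, 'q': array([ 5.72803522e+01,  2.18362712e+01,  7.43765178e+01, -3.04002025e-04,
        8.38576110e+01, -1.23363892e+01]), 'qvel': array([ 0.02985601, -0.06239974, -0.19615088, -0.14599318,  0.02095162,
       -0.09031485]), 'joint_efforts': array([ 3.55755845e-03, -4.49228418e+01, -2.31655258e+01, -2.59051230e-04,
        3.71488524e-03, -1.02901666e-05]), 'position': array([0.19143849, 0.51534848, 0.23080448]), 'tool_rot': array([[-9.37383914e-01,  3.48297234e-01, -6.59715654e-04],
       [ 3.48297764e-01,  9.37383376e-01, -1.03659768e-03],
       [ 2.57362382e-04, -1.20146748e-03, -9.99999245e-01]]), 'ft_force': array([0.36358815, 0.23774844, 0.05269372]), 'wrist_torque': array([-0.03272202, -0.04266128, -0.00970096]), 'gripper_force': 0.0, 'grip_width': 0.08544611862374181}
```

View pics/top0.png

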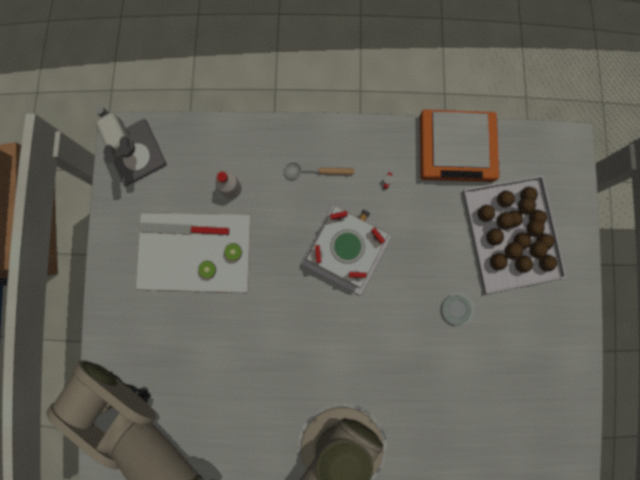

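View pics/scene0.png

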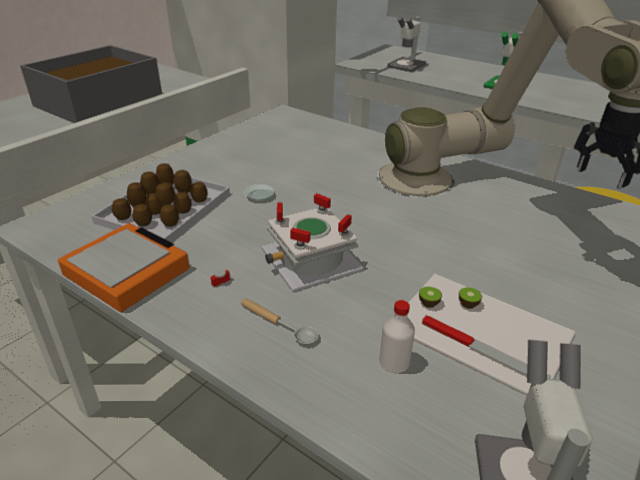

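```bash
cat > h.py <<'E'
import numpy as np,cv2
from rig import status,get_image,env
def K(i):
    f=i["color"].shape[0]/2/np.tan(np.radians(i["vertical_fov"]/2))
    return np.array([[f,0,i["cx"]],[0,f,i["cy"]],[0,0,1.]])
def pix2plane(i,uv,z):
    s=cv2.undistortPoints(np.float64(uv).reshape(-1,1,2),K(i),np.array([i["k1"],0,0,0.]))[:,0]
    d=np.c_[s,np.ones(len(s))]@np.array(i["orientation"]).T
    c=np.array(i["xyz"]); return c+d*((z-c[2])/d[:,2])[:,None]
def blobs(i,box):
    u0,u1,v0,v1=box; c=i["color"].astype(int); m=((c[...,0]>110)&(c[...,1]<70)&(c[...,2]<70)).astype(np.uint8)
    m[:v0]=0;m[v1:]=0;m[:,:u0]=0;m[:,u1:]=0
    n,l,st,ce=cv2.connectedComponentsWithStats(m)
    return [(ce[k],np.argwhere(l==k)[:,::-1]) for k in range(1,n) if st[k,4]>15]
E
python3 - <<'E'
from h import *
i=get_image("top")
P=[]
for c,p in blobs(i,(300,395,195,290)):
    w=pix2plane(i,p,.128)[:,:2]; m=w.mean(0); e,v=np.linalg.eigh(np.cov((w-m).T)); a=np.degrees(np.arctan2(v[1,1],v[0,1]))%180
    P.append(m); print("top",c.round(1),len(p),m.round(4),"long axis deg",a.round(1),np.sqrt(12*e).round(4))
P=np.array(P);m=P.mean(0);d=P-m
print(m,[(np.hypot(*x).round(4),np.degrees(np.arctan2(x[1],x[0])).round(1)) for x in d])
s=get_image("scene")
for c,p in blobs(s,(260,365,185,250)): print("scene",c.round(1),len(p),pix2plane(s,c,.125).round(4))
cv2.imwrite("pics/top1.png",cv2.resize(i["color"][190:300,290:410,::-1],None,fx=5,fy=5,interpolation=cv2.INTER_CUBIC))
E
```

```text
top [338.6 214.1] 57 [0.6245 0.0236] long axis deg 103.3 [0.0095 0.0426]
top [377.9 234.8] 54 [ 0.5725 -0.0787] long axis deg 38.0 [0.0089 0.042 ]
top [317.9 253.5] 62 [0.5209 0.0749] long axis deg 10.5 [0.01   0.0409]
top [357.4 273.9] 61 [ 0.4707 -0.0271] long axis deg 85.2 [0.0095 0.0424]
[ 0.54716015 -0.00183568] [(np.float64(0.0814), np.float64(18.2)), (np.float64(0.081), np.float64(-71.7)), (np.float64(0.0811), np.float64(108.9)), (np.float64(0.0805), np.float64(-161.7))]
scene [320.9 198.8] 108 [[ 0.4653 -0.0319  0.125 ]]
scene [279.  207.5] 50 [[ 0.5607 -0.0874  0.125 ]]
scene [343.7 220.8] 67 [[0.5152 0.0695 0.125 ]]
scene [299.3 232.5] 125 [[0.6164 0.0177 0.125 ]]
```

View pics/top1.png

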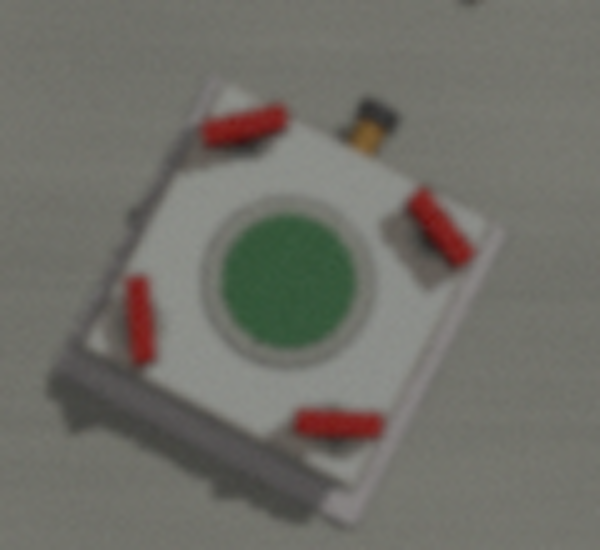

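The picture shows the four red bars at (338.6,214), (378,235), (318,253.5) and (357,274) around the green window. They lie 81 mm from their centre (80.6 expected), which I put at (0.547, -0.002). I name them A, B, C and D; A–D and B–C are diagonal pairs. A comes first.

```bash
python3 -m handwheel '43.2 -49.2 -3 0 0 -56.3 0.5;43.2 -49.2 -3 0 0 -56.3 0.5;43.2 -49.2 -3 0 0 -56.3 0.5;43.2 -49.2 -3 0 0 -56.3 0.5;43.2 -49.2 -3 0 0 -56.3 0.5;43.2 -49.2 -3 0 0 -56.3 0.5;43.2 -49.2 -3 0 0 -56.3 0.5;43.2 -49.2 -3 0 0 -56.3 0.5' 60
```

```text
time_s: 0.87
position: [0.4122, 0.2635, 0.216]
tool_rot: [[-0.224, 0.975, 0.0], [0.975, 0.224, 0.0], [0.0, 0.0, -1.0]]
ft_force: [0.3, 1.1, -0.7]
grip_width: 0.043
gripper_force: 0.0
```

```bash
python3 -m handwheel '21.2 -24.1 -1.6 0 0 0 0.5;21.2 -24.1 -1.6 0 0 0 0.5;21.2 -24.1 -1.6 0 0 0 0.5;21.2 -24.1 -1.6 0 0 0 0.5;21.2 -24.1 -1.6 0 0 0 0.5;21.2 -24.1 -1.6 0 0 0 0.5;21.2 -24.1 -1.6 0 0 0 0.5;21.2 -24.1 -1.6 0 0 0 0.5'
python3 -m handwheel '0 0 0 0 0 0 0.5'; python3 - <<'E'
from h import *
for n,b in(("top",(310,400,190,290)),("scene",(250,370,160,260))):
    i=get_image(n);u0,u1,v0,v1=b
    cv2.imwrite(f"pics/{n}2.png",cv2.resize(i["color"][v0:v1,u0:u1,::-1],None,fx=5,fy=5,interpolation=cv2.INTER_CUBIC))
print(status.observe()["q"].round(1),status.observe()["wrist_torque"])
E
```

```text
time_s: 1.53
position: [0.6249, 0.0213, 0.1993]
tool_rot: [[-0.229, 0.974, -0.0], [0.974, 0.229, -0.0], [-0.0, -0.0, -1.0]]
ft_force: [0.5, -0.1, 0.4]
grip_width: 0.0428
gripper_force: 0.0
time_s: 1.62
position: [0.6259, 0.0196, 0.1984]
tool_rot: [[-0.226, 0.974, -0.001], [0.974, 0.226, -0.001], [-0.001, -0.001, -1.0]]
ft_force: [0.2, 0.3, -0.3]
grip_width: 0.0425
gripper_force: 0.0
[ -8.7  30.6  64.8   0.   84.7 -21.9] [-0.00138185  0.02608049 -0.03193063]
```

View pics/scene2.png

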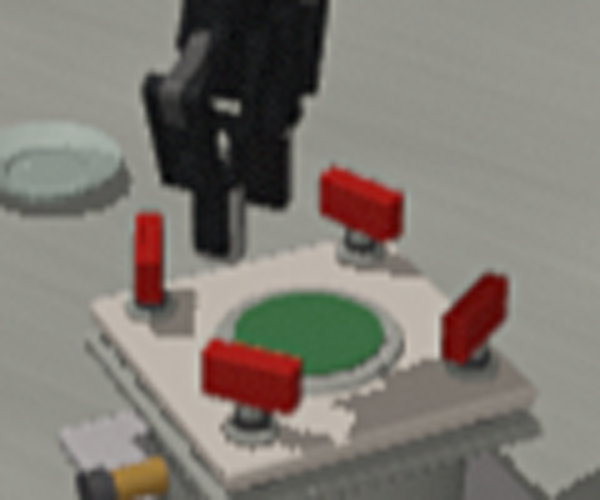

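The enlarged crop shows the gripper about 7 cm above A, with the fingertips near (215,250) and (268,205) straddling A at (245,375), all clear. Going down and closing.

```bash
cat > s.py <<'E'
from h import *
s=status.observe(); r=s["tool_rot"]
print("t",round(s["time_s"],2),"pos",s["position"].round(4),"yaw",round(float(np.degrees(np.arctan2(r[1,0],r[0,0])))%360,1),"F",s["ft_force"].round(1),"M",s["wrist_torque"].round(3),"w",round(s["grip_width"],4),"gf",round(s["gripper_force"],1),"q6",s["q"][5].round(1))
E
python3 -m handwheel '-0.1 0.4 0 0 0 0 0.5;-0.1 0.4 -4 0 0 0 0.5;-0.1 0.4 -8.6 0 0 0 0.5;-0.1 0.4 -8.6 0 0 0 0.5;-0.1 0.4 -8.6 0 0 0 0.5' >/dev/null; python3 s.py
python3 -m handwheel '0 0 0 0 0 0 0.05;0 0 0 0 0 0 0.05;0 0 0 0 0 0 0.05;0 0 0 0 0 0 0.05;0 0 0 0 0 0 0.05' 50 >/dev/null; python3 s.py
```

```text
t 2.13 pos [0.6208 0.0297 0.113 ] yaw 103.4 F [-1.   1.   0.4] M [ 0.03   0.014 -0.023] w 0.0426 gf 0.0 q6 -21.6
t 2.55 pos [0.6208 0.0282 0.117 ] yaw 103.3 F [-13.3  -1.7  10.6] M [-0.296  2.25  -0.06 ] w 0.013 gf 50.4 q6 -21.6
```

```bash
python3 s.py; python3 -m handwheel '0 0 0.6 0 0 0 0.4;0 0 0.6 0 0 0 0.4;0 0 0.6 0 0 0 0.4' 40 >/dev/null; python3 s.py; python3 - <<'E'
from h import *
a=get_image("top")["color"][190:290,310:400,::-1];b=get_image("scene")["color"][180:260,265:361,::-1]
r=lambda x:cv2.resize(x,(396,440),interpolation=cv2.INTER_CUBIC)
cv2.imwrite("pics/c3.png",np.hstack([r(a),r(b)]))
E
python3 s.py
```

```text
t 2.55 pos [0.6208 0.0282 0.117 ] yaw 103.3 F [-13.3  -1.7  10.6] M [-0.296  2.25  -0.06 ] w 0.013 gf 50.4 q6 -21.6
t 2.8 pos [0.6231 0.0283 0.1218] yaw 103.3 F [-0.2 -0.3  1.1] M [-0.021  0.028 -0.043] w 0.0342 gf 0.0 q6 -21.6
t 2.9 pos [0.6226 0.0283 0.1206] yaw 103.3 F [-0.1 -0.1  0. ] M [-0.006  0.028  0.007] w 0.0339 gf 0.0 q6 -21.6
```

View pics/c3.png

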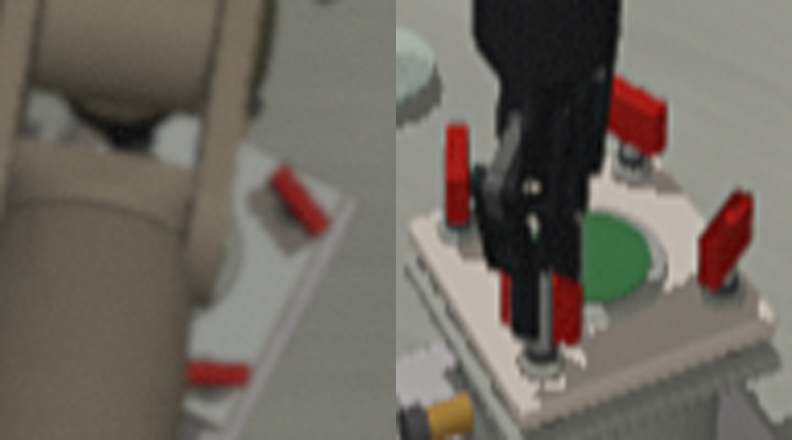

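The left crop shows the arm covering A. The right crop shows the fingers straddling A's bar at (540,305), roughly centred along it. The grip's side force says the bar lies about 2 mm nearer in x, so I recentre and close.

```bash
python3 -m handwheel '-0.2 -0.3 -0.4 0 0 0 0.4;-0.2 -0.3 -0.4 0 0 0 0.4;-0.2 -0.3 -0.4 0 0 0 0.4;-0.2 -0.3 -0.4 0 0 0 0.05;-0.2 -0.3 -0.4 0 0 0 0.05;-0.2 -0.3 -0.4 0 0 0 0.05;-0.2 -0.3 -0.4 0 0 0 0.05' 50 >/dev/null; python3 s.py
python3 -m handwheel '0 0 0 0 0 -5 0.05;0 0 0 0 0 -10 0.05;0 0 0 0 0 -10 0.05;0 0 0 0 0 -10 0.05' >/dev/null; python3 s.py
```

```text
t 3.48 pos [0.6211 0.0254 0.1162] yaw 103.3 F [ 4.9  0.6 -1.9] M [ 0.198 -0.781  0.105] w 0.0129 gf 52.6 q6 -21.9
t 3.82 pos [0.6214 0.0255 0.1162] yaw 93.3 F [ 7.6  1.3 -2.7] M [ 0.165 -0.986  0.424] w 0.0131 gf 52.6 q6 -11.9
```

```bash
python3 -m handwheel '0.1 0 0 0 0 -6 0.05;0.1 0 0 0 0 -10 0.05;0.1 0 0 0 0 -10 0.05;0.1 0 0 0 0 -10 0.05' >/dev/null; python3 s.py
for k in 1; do python3 -m handwheel '0 0 0 0 0 -5 0.05;0 0 0 0 0 -5 0.05;0 0 0 0 0 -5 0.05' >/dev/null; python3 s.py; done
python3 -m handwheel '0 0 0 0 0 -5 0.05;0 0 0 0 0 -5 0.05;0 0 0 0 0 -5 0.05' >/dev/null; python3 s.py
```

```text
t 4.15 pos [0.6217 0.0255 0.1162] yaw 83.5 F [ 5.5  1.5 -1.6] M [ 0.273 -0.691  0.358] w 0.0127 gf 52.8 q6 -2.0
t 4.4 pos [0.6219 0.0255 0.1162] yaw 78.5 F [ 5.4  2.2 -0.7] M [ 0.284 -0.819  0.397] w 0.0129 gf 52.8 q6 3.0
t 4.65 pos [0.622  0.0254 0.1162] yaw 73.5 F [ 6.   1.6 -1.1] M [ 0.256 -0.913  0.439] w 0.0128 gf 52.7 q6 8.0
```

```bash
python3 -m handwheel '0 0 0 0 0 -3 0.05;0 0 0 0 0 -3 0.05;0 0 0 0 0 -3 0.05' >/dev/null; python3 s.py
python3 -m handwheel '0 0 0 0 0 0 0.05' >/dev/null; python3 s.py
python3 -m handwheel '0 0 0 0 0 0 0.05' >/dev/null; python3 s.py
```

```text
t 4.9 pos [0.6221 0.0254 0.1162] yaw 70.5 F [ 6.8  1.8 -2.8] M [ 0.255 -0.962  0.431] w 0.0133 gf 52.8 q6 11.0
t 4.98 pos [0.6221 0.0254 0.1162] yaw 70.5 F [ 6.6  1.8 -2.5] M [ 0.267 -1.009  0.534] w 0.0129 gf 52.8 q6 11.0
t 5.07 pos [0.6221 0.0254 0.1162] yaw 70.5 F [ 6.5  1.6 -2.1] M [ 0.225 -1.003  0.466] w 0.0132 gf 52.8 q6 11.0
```

```bash
cat > s.py <<'E'
from h import *
import sys
n=int(sys.argv[1]) if len(sys.argv)>1 else 0
L=[status.observe()["wrist_torque"][2]]
for _ in range(n): get_image("scene"); L.append(status.observe()["wrist_torque"][2])
s=status.observe(); r=s["tool_rot"]
print("t",round(s["time_s"],2),"pos",s["position"].round(4),"yaw",round(float(np.degrees(np.arctan2(r[1,0],r[0,0])))%360,1),"F",s["ft_force"].round(1),"Mz",np.mean(L).round(3),np.round(L,2),"w",round(s["grip_width"],4),"gf",round(s["gripper_force"],1),"q6",s["q"][5].round(1))
E
python3 s.py 4
```

```text
t 5.27 pos [0.6221 0.0254 0.1162] yaw 70.5 F [ 6.9  2.  -1.7] Mz 0.483 [0.47 0.49 0.46 0.52 0.48] w 0.0128 gf 52.8 q6 11.0
```

```bash
python3 -m handwheel '0 0 0 0 0 0 0.45;0 0 0 0 0 0 0.45;0 0 2 0 0 0 0.45;0 0 4.8 0 0 0 0.45;-4 -1.4 4.8 0 0 5 0.45;-8 -2.8 4.8 0 0 10 0.45;-12 -4.1 4.8 0 0 14.7 0.45;-15.4 -5.3 4.8 0 0 14.7 0.45' >/dev/null
python3 -m handwheel '0 0 0 0 0 0 0.45;0 0 0 0 0 0 0.45;0 0 0 0 0 0 0.45' >/dev/null; python3 s.py
```

```text
t 6.18 pos [ 0.4678 -0.0279  0.1645] yaw 85.0 F [ 1.3 -0.5 -0.1] Mz -0.017 [-0.02] w 0.0383 gf 0.0 q6 -12.9
```

```bash
python3 -m handwheel '0.1 0 -3 0 0 0 0.45;0.1 0 -4.8 0 0 0 0.45;0.1 0 -4.8 0 0 0 0.45;0.1 0 -4.8 0 0 0 0.05;0.1 0 -4.8 0 0 0 0.05;0.1 0 -4.8 0 0 0 0.05;0.1 0 -4.8 0 0 0 0.05' 50 >/dev/null; python3 s.py
python3 -m handwheel '0 0 0 0 0 -7 0.05;0 0 0 0 0 -14 0.05;0 0 0 0 0 -14 0.05;0 0 0 0 0 -14 0.05' >/dev/null; python3 s.py 3
```

```text
t 6.77 pos [ 0.4686 -0.0275  0.117 ] yaw 85.0 F [-1.7  1.   2.9] Mz 0.158 [0.16] w 0.0128 gf 49.3 q6 -12.9
t 7.25 pos [ 0.4684 -0.0275  0.1169] yaw 71.3 F [-3.   3.1  6.7] Mz 0.287 [0.33 0.25 0.27 0.3 ] w 0.013 gf 50.4 q6 0.8
```

Centring is good. I continue on D.

```bash
python3 -m handwheel '0 0 0 0 0 -7 0.05;0 0 0 0 0 -12 0.05;0 0 0 0 0 -12 0.05;0 0 0 0 0 -12 0.05' >/dev/null; python3 s.py 3
python3 -m handwheel '0 0 0 0 0 -5 0.05;0 0 0 0 0 -5 0.05;0 0 0 0 0 -5 0.05' >/dev/null; python3 s.py 3
```

```text
t 7.73 pos [ 0.4684 -0.0275  0.1169] yaw 59.3 F [-4.3  3.1  7.4] Mz 0.335 [0.4  0.28 0.36 0.3 ] w 0.0131 gf 50.9 q6 12.8
t 8.13 pos [ 0.4683 -0.0274  0.1169] yaw 54.3 F [-4.6  2.3  6.8] Mz 0.407 [0.39 0.39 0.4  0.46] w 0.0131 gf 51.1 q6 17.8
```

```bash
python3 -m handwheel '0 0 0 0 0 -5 0.05;0 0 0 0 0 -5 0.05;0 0 0 0 0 -5 0.05' >/dev/null; python3 s.py 4
```

```text
t 8.58 pos [ 0.4682 -0.0274  0.1169] yaw 49.3 F [-4.6  3.1  7.8] Mz 0.418 [0.41 0.49 0.41 0.45 0.34] w 0.013 gf 51.2 q6 22.8
```

```bash
python3 -m handwheel '0 0 0 0 0 -5 0.05;0 0 0 0 0 -5 0.05;0 0 0 0 0 -5 0.05' >/dev/null; python3 s.py 4
```

```text
t 9.03 pos [ 0.4682 -0.0274  0.1169] yaw 44.3 F [-4.   2.3  7.5] Mz 0.447 [0.42 0.47 0.47 0.43 0.45] w 0.0128 gf 51.3 q6 27.8
```

```bash
python3 -m handwheel '0 0 0 0 0 -3 0.05;0 0 0 0 0 -3 0.05;0 0 0 0 0 -3 0.05' >/dev/null; python3 s.py 3
python3 -m handwheel '0 0 0 0 0 0 0.45;0 0 0 0 0 0 0.45;0 0 2 0 0 0 0.45;0 0 4.8 0 0 0 0.45;3 -1.5 4.8 0 0 -3.3 0.45;6 -3 4.8 0 0 -3.3 0.45;9 -4.5 4.8 0 0 -3.3 0.45;10.2 -5.2 4.8 0 0 -3.3 0.45' >/dev/null
python3 -m handwheel '0 0 0 0 0 0 0.45;0 0 0 0 0 0 0.45' >/dev/null; python3 s.py
```

```text
t 9.43 pos [ 0.4682 -0.0274  0.1169] yaw 41.3 F [-4.2  4.4  7.1] Mz 0.487 [0.51 0.47 0.51 0.46] w 0.013 gf 51.8 q6 30.8
t 10.27 pos [ 0.5704 -0.0799  0.1636] yaw 37.8 F [-0.4  0.2  0.6] Mz -0.056 [-0.06] w 0.0384 gf 0.0 q6 32.5
```

```bash
python3 -m handwheel '0 0.1 -3 0 0 0 0.45;0 0.1 -4.7 0 0 0 0.45;0 0.1 -4.7 0 0 0 0.45;0 0.1 -4.7 0 0 0 0.05;0 0.1 -4.7 0 0 0 0.05;0 0.1 -4.7 0 0 0 0.05;0 0.1 -4.7 0 0 0 0.05' 50 >/dev/null; python3 s.py
python3 -m handwheel '0 0 0 0 0 -7 0.05;0 0 0 0 0 -14 0.05;0 0 0 0 0 -20 0.05;0 0 0 0 0 -20 0.05;0 0 0 0 0 -20 0.05' >/dev/null; python3 s.py 3
```

```text
t 10.85 pos [ 0.5703 -0.0783  0.1186] yaw 37.7 F [-3.9  3.6  7.3] Mz 0.104 [0.1] w 0.0126 gf 50.4 q6 32.6
t 11.42 pos [ 0.5703 -0.0783  0.1186] yaw 17.8 F [-4.   3.7  6.2] Mz 0.36 [0.33 0.39 0.34 0.38] w 0.0132 gf 50.7 q6 52.6
```

```bash
python3 -m handwheel '0 0 0 0 0 -6 0.05;0 0 0 0 0 -6 0.05;0 0 0 0 0 -6 0.05' >/dev/null; python3 s.py 3
python3 -m handwheel '0 0 0 0 0 -5 0.05;0 0 0 0 0 -5 0.05;0 0 0 0 0 -5 0.05' >/dev/null; python3 s.py 3
```

```text
t 11.82 pos [ 0.5703 -0.0782  0.1186] yaw 11.8 F [-3.1  3.6  6.2] Mz 0.37 [0.36 0.35 0.37 0.4 ] w 0.0131 gf 50.7 q6 58.6
t 12.22 pos [ 0.5703 -0.0782  0.1186] yaw 6.8 F [-3.4  4.6  7.2] Mz 0.407 [0.35 0.43 0.43 0.41] w 0.0126 gf 50.8 q6 63.6
```

```bash
python3 -m handwheel '0 0 0 0 0 -5 0.05;0 0 0 0 0 -5 0.05;0 0 0 0 0 -5 0.05' >/dev/null; python3 s.py 3
python3 -m handwheel '0 0 0 0 0 -4 0.05;0 0 0 0 0 -4 0.05;0 0 0 0 0 -4 0.05' >/dev/null; python3 s.py 3
```

```text
t 12.62 pos [ 0.5703 -0.0782  0.1186] yaw 1.8 F [-4.1  3.2  7.2] Mz 0.459 [0.47 0.49 0.43 0.44] w 0.0123 gf 50.9 q6 68.6
t 13.02 pos [ 0.5703 -0.0782  0.1186] yaw 357.8 F [-3.8  4.5  8.7] Mz 0.486 [0.48 0.5  0.51 0.45] w 0.0128 gf 51.1 q6 72.6
```

```bash
python3 -m handwheel '0 0 0 0 0 0 0.45;0 0 0 0 0 0 0.45;0 0 2 0 0 0 0.45;0 0 4.6 0 0 0 0.45;-1.3 4 4.6 0 0 5 0.45;-2.6 8 4.6 0 0 10 0.45;-3.9 12 4.6 0 0 12.7 0.45;-5.1 15.3 4.6 0 0 12.7 0.45' >/dev/null
python3 -m handwheel '0 0 0 0 0 0 0.45;0 0 0 0 0 0 0.45;0 0 0 0 0 0 0.45' >/dev/null; python3 s.py
```

```text
t 13.93 pos [0.5198 0.0739 0.1633] yaw 10.4 F [-0.6 -0.6 -0.3] Mz -0.006 [-0.01] w 0.0383 gf 0.0 q6 74.8
```

```bash
python3 -m handwheel '-0.1 0.1 -3 0 0 0 0.45;-0.1 0.1 -4.6 0 0 0 0.45;-0.1 0.1 -4.6 0 0 0 0.45;-0.1 0.1 -4.6 0 0 0 0.05;-0.1 0.1 -4.6 0 0 0 0.05;-0.1 0.1 -4.6 0 0 0 0.05;-0.1 0.1 -4.6 0 0 0 0.05' 50 >/dev/null; python3 s.py
python3 -m handwheel '0 0 0 0 0 -7 0.05;0 0 0 0 0 -14 0.05;0 0 0 0 0 -20 0.05;0 0 0 0 0 -20 0.05;0 0 0 0 0 -20 0.05' >/dev/null; python3 s.py 3
```

```text
t 14.52 pos [0.5191 0.0749 0.1182] yaw 10.4 F [ 1.4 -1.4  2.5] Mz -0.19 [-0.19] w 0.0129 gf 49.3 q6 74.9
t 15.08 pos [0.5193 0.075  0.1181] yaw 350.6 F [ 3.  -1.6  5.4] Mz 0.367 [0.37 0.35 0.38 0.38] w 0.0126 gf 50.1 q6 94.7
```

```bash
python3 -m handwheel '0 0 0 0 0 -5 0.05;0 0 0 0 0 -5 0.05;0 0 0 0 0 -5 0.05' >/dev/null; python3 s.py 3
python3 -m handwheel '0 0 0 0 0 -5 0.05;0 0 0 0 0 -5 0.05;0 0 0 0 0 -5 0.05' >/dev/null; python3 s.py 3
```

```text
t 15.48 pos [0.5194 0.0751 0.1181] yaw 345.6 F [ 3.5 -1.3  5.6] Mz 0.386 [0.43 0.37 0.36 0.38] w 0.0129 gf 50.2 q6 99.7
t 15.88 pos [0.5194 0.0751 0.1181] yaw 340.6 F [ 2.6 -2.1  6.2] Mz 0.369 [0.39 0.35 0.36 0.38] w 0.0128 gf 50.2 q6 104.7
```

```bash
python3 -m handwheel '0 0 0 0 0 -6 0.05;0 0 0 0 0 -6 0.05;0 0 0 0 0 -6 0.05' >/dev/null; python3 s.py 3
python3 -m handwheel '0 0 0 0 0 -5 0.05;0 0 0 0 0 -5 0.05;0 0 0 0 0 -5 0.05' >/dev/null; python3 s.py 3
```

```text
t 16.28 pos [0.5194 0.0751 0.1181] yaw 334.6 F [ 2.8 -0.   6.7] Mz 0.37 [0.4  0.33 0.35 0.4 ] w 0.013 gf 50.2 q6 110.7
t 16.68 pos [0.5194 0.0751 0.1181] yaw 329.6 F [ 2.7 -1.4  6.1] Mz 0.415 [0.34 0.44 0.41 0.46] w 0.013 gf 50.2 q6 115.7
```

```bash
python3 -m handwheel '0 0 0 0 0 -5 0.05;0 0 0 0 0 -5 0.05;0 0 0 0 0 -5 0.05' >/dev/null; python3 s.py 4
```

```text
t 17.13 pos [0.5195 0.0752 0.1181] yaw 324.6 F [ 2.8 -0.   5.8] Mz 0.438 [0.43 0.43 0.42 0.46 0.45] w 0.0127 gf 50.2 q6 120.7
```

```bash
python3 -m handwheel '0 0 0 0 0 -4 0.05;0 0 0 0 0 -4 0.05;0 0 0 0 0 -4 0.05' >/dev/null; python3 s.py 3
python3 -m handwheel '0 0 0 0 0 0 0.45;0 0 0 0 0 0 0.45;0 0 2 0 0 0 0.45;0 0 4.6 0 0 0 0.45;3 -1.5 4.6 0 0 7 0.45;6 -3 4.6 0 0 14 0.45;9 -4.5 4.6 0 0 21 0.45;10.3 -5.2 4.6 0 0 28 0.45' >/dev/null
python3 -m handwheel '0 0 0 0 0 7 0.45;0 0 0 0 0 14 0.45;0 0 0 0 0 21 0.45;0 0 0 0 0 28 0.45;0 0 0 0 0 35 0.45;0 0 0 0 0 42 0.45;0 0 0 0 0 49 0.45;0 0 0 0 0 56 0.45' >/dev/null
python3 -m handwheel '0 0 0 0 0 7 0.45;0 0 0 0 0 14 0.45;0 0 0 0 0 21 0.45;0 0 0 0 0 28 0.45;0 0 0 0 0 32.8 0.45;0 0 0 0 0 32.8 0.45;0 0 0 0 0 32.8 0.45' >/dev/null
python3 s.py
python3 - <<'E'
from h import *
a=get_image("top")["color"][190:290,300:400,::-1];b=get_image("scene")["color"][170:260,260:360,::-1]
r=lambda x:cv2.resize(x,(400,400),interpolation=cv2.INTER_CUBIC)
cv2.imwrite("pics/c4.png",np.hstack([r(a),r(b)]))
E
```

```text
t 17.53 pos [0.5195 0.0752 0.1181] yaw 320.6 F [3.  0.1 5.9] Mz 0.475 [0.45 0.46 0.48 0.51] w 0.0128 gf 50.2 q6 124.7
t 19.45 pos [0.6209 0.0234 0.1626] yaw 77.1 F [-0.3 -0.2  0.3] Mz 0.008 [0.01] w 0.0385 gf 0.0 q6 4.2
```

View pics/c4.png

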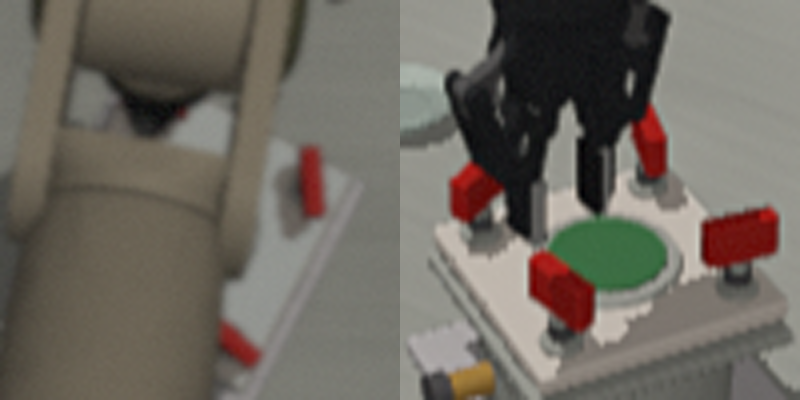

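The picture shows all four bars turned, the cover level, and the gripper open above A (560,290 in the right half). Second round starts: snug A.

```bash
python3 -m handwheel '0.1 0 -3 0 0 0 0.45;0.1 0 -4.5 0 0 0 0.45;0.1 0 -4.5 0 0 0 0.45;0.1 0 -4.5 0 0 0 0.05;0.1 0 -4.5 0 0 0 0.05;0.1 0 -4.5 0 0 0 0.05;0.1 0 -4.5 0 0 0 0.05' 60 >/dev/null; python3 s.py
python3 -m handwheel '0 0 0 0 0 -7 0.05;0 0 0 0 0 -12 0.05;0 0 0 0 0 -12 0.05;0 0 0 0 0 -12 0.05' >/dev/null; python3 s.py 3
```

```text
t 20.13 pos [0.6217 0.0236 0.1194] yaw 77.2 F [-4.8  0.8  1.6] Mz 0.01 [0.01] w 0.0125 gf 60.2 q6 4.1
t 20.62 pos [0.6217 0.0236 0.1194] yaw 65.3 F [-5.6  0.5  1.8] Mz 0.427 [0.47 0.39 0.38 0.47] w 0.0125 gf 60.4 q6 16.0
```

```bash
python3 -m handwheel '0 0 0 0 0 -6 0.05;0 0 0 0 0 -6 0.05;0 0 0 0 0 -6 0.05' >/dev/null; python3 s.py 3
python3 -m handwheel '0 0 0 0 0 -4 0.05;0 0 0 0 0 -4 0.05;0 0 0 0 0 -4 0.05' >/dev/null; python3 s.py 3
```

```text
t 21.02 pos [0.6216 0.0236 0.1194] yaw 59.3 F [-6.2  0.7  1.4] Mz 0.455 [0.46 0.45 0.45 0.46] w 0.0123 gf 60.4 q6 22.0
t 21.42 pos [0.6216 0.0236 0.1194] yaw 55.3 F [-5.3  1.3  1.7] Mz 0.523 [0.52 0.54 0.51 0.51] w 0.0128 gf 60.5 q6 26.0
```

```bash
python3 -m handwheel '0 0 0 0 0 -6 0.05;0 0 0 0 0 -6 0.05;0 0 0 0 0 -6 0.05' >/dev/null; python3 s.py 4
```

```text
t 21.87 pos [0.6216 0.0235 0.1194] yaw 49.3 F [-6.   1.1  1.1] Mz 0.538 [0.52 0.51 0.55 0.53 0.57] w 0.0125 gf 60.5 q6 32.0
```

```bash
python3 -m handwheel '0 0 0 0 0 -5 0.05;0 0 0 0 0 -5 0.05;0 0 0 0 0 -5 0.05' >/dev/null; python3 s.py 4
```

```text
t 22.32 pos [0.6216 0.0236 0.1194] yaw 44.3 F [-5.9  0.8  0.3] Mz 0.631 [0.58 0.61 0.64 0.68 0.65] w 0.0126 gf 60.7 q6 37.0
```

```bash
python3 -m handwheel '0 0 0 0 0 -2 0.05;0 0 0 0 0 -2 0.05;0 0 0 0 0 -2 0.05' >/dev/null; python3 s.py 4
python3 -m handwheel '0 0 0 0 0 0 0.45;0 0 0 0 0 0 0.45;0 0 2 0 0 0 0.45;0 0 4.6 0 0 0 0.45;-4 -1.4 4.6 0 0 6 0.45;-8 -2.8 4.6 0 0 6 0.45;-12 -4.1 4.6 0 0 6 0.45;-15.3 -5.1 4.6 0 0 6 0.45' >/dev/null
python3 -m handwheel '0 0 0 0 0 0 0.45;0 0 0 0 0 0 0.45;0 0 0 0 0 0 0.45' >/dev/null; python3 s.py
```

```text
t 22.77 pos [0.6216 0.0236 0.1194] yaw 42.3 F [-5.9  0.2  1.2] Mz 0.706 [0.68 0.7  0.71 0.74 0.7 ] w 0.0124 gf 60.9 q6 39.0
t 23.68 pos [ 0.4705 -0.028   0.165 ] yaw 48.2 F [ 0.1 -0.8  0.3] Mz -0.028 [-0.03] w 0.0383 gf 0.0 q6 24.0
```

```bash
python3 -m handwheel '-0.2 0.1 -3 0 0 0 0.45;-0.2 0.1 -4.7 0 0 0 0.45;-0.2 0.1 -4.7 0 0 0 0.45;-0.2 0.1 -4.7 0 0 0 0.05;-0.2 0.1 -4.7 0 0 0 0.05;-0.2 0.1 -4.7 0 0 0 0.05;-0.2 0.1 -4.7 0 0 0 0.05' 60 >/dev/null; python3 s.py
python3 -m handwheel '0 0 0 0 0 -6 0.05;0 0 0 0 0 -10 0.05;0 0 0 0 0 -10 0.05;0 0 0 0 0 -10 0.05' >/dev/null; python3 s.py 3
```

```text
t 24.27 pos [ 0.4686 -0.0268  0.1182] yaw 48.2 F [4.3 0.9 2.3] Mz 0.031 [0.03] w 0.0127 gf 61.9 q6 24.0
t 24.75 pos [ 0.4686 -0.0269  0.1181] yaw 38.4 F [4.7 2.  5.4] Mz 0.45 [0.47 0.45 0.44 0.44] w 0.0125 gf 62.9 q6 33.8
```

```bash
python3 -m handwheel '0 0 0 0 0 -6 0.05;0 0 0 0 0 -6 0.05;0 0 0 0 0 -6 0.05' >/dev/null; python3 s.py 3
python3 -m handwheel '0 0 0 0 0 -3 0.05;0 0 0 0 0 -3 0.05;0 0 0 0 0 -3 0.05' >/dev/null; python3 s.py 3
```

```text
t 25.15 pos [ 0.4686 -0.0269  0.1181] yaw 32.4 F [5.1 1.8 6. ] Mz 0.48 [0.5  0.47 0.48 0.47] w 0.0128 gf 63.0 q6 39.8
t 25.55 pos [ 0.4686 -0.0269  0.1182] yaw 29.4 F [4.9 2.  6.3] Mz 0.558 [0.58 0.54 0.56 0.55] w 0.0125 gf 63.4 q6 42.8
```

```bash
python3 -m handwheel '0 0 0 0 0 -4 0.05;0 0 0 0 0 -4 0.05;0 0 0 0 0 -4 0.05' >/dev/null; python3 s.py 4
```

```text
t 26.0 pos [ 0.4686 -0.0269  0.1181] yaw 25.4 F [5.5 1.1 6. ] Mz 0.561 [0.54 0.57 0.55 0.58 0.57] w 0.0128 gf 63.4 q6 46.8
```

```bash
python3 -m handwheel '0 0 0 0 0 -4 0.05;0 0 0 0 0 -4 0.05;0 0 0 0 0 -4 0.05' >/dev/null; python3 s.py 4
```

```text
t 26.45 pos [ 0.4686 -0.0269  0.1181] yaw 21.4 F [5.9 1.2 5.6] Mz 0.603 [0.65 0.58 0.54 0.63 0.61] w 0.013 gf 63.6 q6 50.8
```

```bash
python3 -m handwheel '0 0 0 0 0 -4 0.05;0 0 0 0 0 -4 0.05;0 0 0 0 0 -4 0.05' >/dev/null; python3 s.py 4
```

```text
t 26.9 pos [ 0.4686 -0.0269  0.1181] yaw 17.4 F [5.  1.8 6. ] Mz 0.666 [0.63 0.69 0.68 0.66 0.68] w 0.0124 gf 63.8 q6 54.8
```

```bash
python3 -m handwheel '0 0 0 0 0 0 0.45;0 0 0 0 0 0 0.45;0 0 2 0 0 0 0.45;0 0 4.6 0 0 0 0.45;3 -1.5 4.6 0 0 -6 0.45;6 -3 4.6 0 0 -12.6 0.45;9 -4.5 4.6 0 0 -12.6 0.45;10.2 -5.1 4.6 0 0 -12.6 0.45' >/dev/null
python3 -m handwheel '0 0 0 0 0 0 0.45;0 0 0 0 0 0 0.45;0 0 0 0 0 0 0.45' >/dev/null; python3 s.py
python3 -m handwheel '0 0 -3 0 0 0 0.45;0 0 -4.6 0 0 0 0.45;0 0 -4.6 0 0 0 0.45;0 0 -4.6 0 0 0 0.05;0 0 -4.6 0 0 0 0.05;0 0 -4.6 0 0 0 0.05;0 0 -4.6 0 0 0 0.05' 60 >/dev/null; python3 s.py
python3 -m handwheel '0 0 0 0 0 -6 0.05;0 0 0 0 0 -10 0.05;0 0 0 0 0 -10 0.05;0 0 0 0 0 -10 0.05' >/dev/null; python3 s.py 3
```

```text
t 27.82 pos [ 0.5681 -0.0771  0.1627] yaw 4.6 F [-0.4  1.3  0.6] Mz -0.022 [-0.02] w 0.0388 gf 0.0 q6 65.8
t 28.4 pos [ 0.5694 -0.0782  0.1186] yaw 4.6 F [-3.7 -2.8  6.8] Mz 0.061 [0.06] w 0.0127 gf 62.5 q6 65.8
t 28.88 pos [ 0.5694 -0.078   0.1186] yaw 354.7 F [-4.2 -2.3  5.8] Mz 0.483 [0.51 0.44 0.5  0.48] w 0.0127 gf 63.1 q6 75.8
```

```bash
python3 -m handwheel '0 0 0 0 0 -5 0.05;0 0 0 0 0 -5 0.05;0 0 0 0 0 -5 0.05' >/dev/null; python3 s.py 3
python3 -m handwheel '0 0 0 0 0 -4 0.05;0 0 0 0 0 -4 0.05;0 0 0 0 0 -4 0.05' >/dev/null; python3 s.py 3
```

```text
t 29.28 pos [ 0.5694 -0.0779  0.1186] yaw 349.7 F [-3.6 -1.7  5.7] Mz 0.548 [0.59 0.54 0.54 0.51] w 0.0126 gf 63.2 q6 80.8
t 29.68 pos [ 0.5694 -0.0779  0.1186] yaw 345.7 F [-3.5 -2.8  6. ] Mz 0.617 [0.62 0.62 0.65 0.58] w 0.0125 gf 63.4 q6 84.8
```

```bash
python3 -m handwheel '0 0 0 0 0 -3 0.05;0 0 0 0 0 -3 0.05;0 0 0 0 0 -3 0.05' >/dev/null; python3 s.py 4
```

```text
t 30.13 pos [ 0.5694 -0.0778  0.1186] yaw 342.7 F [-2.9 -1.4  6.5] Mz 0.644 [0.64 0.69 0.6  0.67 0.63] w 0.0124 gf 63.5 q6 87.8
```

```bash
python3 -m handwheel '0 0 0 0 0 0 0.45;0 0 0 0 0 0 0.45;0 0 2 0 0 0 0.45;0 0 4.6 0 0 0 0.45;-1.3 4 4.6 0 0 -6 0.45;-2.6 8 4.6 0 0 -12 0.45;-3.9 12 4.6 0 0 -15.3 0.45;-5 15.3 4.6 0 0 -15.3 0.45' >/dev/null
python3 -m handwheel '0 0 0 0 0 0 0.45;0 0 0 0 0 0 0.45;0 0 0 0 0 0 0.45' >/dev/null; python3 s.py
python3 -m handwheel '0 0 -3 0 0 0 0.45;0 0 -4.6 0 0 0 0.45;0 0 -4.6 0 0 0 0.45;0 0 -4.6 0 0 0 0.05;0 0 -4.6 0 0 0 0.05;0 0 -4.6 0 0 0 0.05;0 0 -4.6 0 0 0 0.05' 60 >/dev/null; python3 s.py
python3 -m handwheel '0 0 0 0 0 -6 0.05;0 0 0 0 0 -10 0.05;0 0 0 0 0 -10 0.05;0 0 0 0 0 -10 0.05' >/dev/null; python3 s.py 3
```

```text
t 31.05 pos [0.5196 0.0752 0.1633] yaw 327.3 F [0.5 1.1 0.3] Mz 0.058 [0.06] w 0.0386 gf 0.0 q6 118.0
t 31.63 pos [0.5202 0.0747 0.1183] yaw 327.3 F [ 1.6 -3.   2.6] Mz -0.002 [-0.] w 0.013 gf 62.1 q6 118.0
t 32.12 pos [0.5202 0.0747 0.1182] yaw 317.5 F [ 1.6 -5.4  6.2] Mz 0.432 [0.42 0.43 0.43 0.45] w 0.0126 gf 62.8 q6 127.8
```

```bash
python3 -m handwheel '0 0 0 0 0 -6 0.05;0 0 0 0 0 -6 0.05;0 0 0 0 0 -6 0.05' >/dev/null; python3 s.py 3
python3 -m handwheel '0 0 0 0 0 -4 0.05;0 0 0 0 0 -4 0.05;0 0 0 0 0 -4 0.05' >/dev/null; python3 s.py 3
```

```text
t 32.52 pos [0.5201 0.0746 0.1182] yaw 311.5 F [ 0.7 -5.6  5.5] Mz 0.464 [0.49 0.48 0.45 0.43] w 0.0131 gf 62.9 q6 133.8
t 32.92 pos [0.5201 0.0746 0.1182] yaw 307.5 F [ 1.  -5.5  6.5] Mz 0.571 [0.58 0.61 0.55 0.55] w 0.0126 gf 63.0 q6 137.8
```

```bash
python3 -m handwheel '0 0 0 0 0 -4 0.05;0 0 0 0 0 -4 0.05;0 0 0 0 0 -4 0.05' >/dev/null; python3 s.py 4
```

```text
t 33.37 pos [0.5201 0.0746 0.1182] yaw 303.5 F [-0.6 -6.1  6.4] Mz 0.567 [0.57 0.57 0.54 0.55 0.6 ] w 0.0124 gf 63.0 q6 141.8
```

```bash
python3 -m handwheel '0 0 0 0 0 -4 0.05;0 0 0 0 0 -4 0.05;0 0 0 0 0 -4 0.05' >/dev/null; python3 s.py 4
```

```text
t 33.82 pos [0.5201 0.0746 0.1182] yaw 299.5 F [-0.  -5.9  6.5] Mz 0.635 [0.61 0.59 0.62 0.68 0.67] w 0.0124 gf 63.1 q6 145.8
```

```bash
python3 -m handwheel '0 0 0 0 0 -1.5 0.05;0 0 0 0 0 -1.5 0.05;0 0 0 0 0 -1.5 0.05' >/dev/null; python3 s.py 4
python3 -m handwheel '0 0 0 0 0 0 0.45;0 0 0 0 0 0 0.45;0 0 2 0 0 0 0.45;0 0 5 0 0 0 0.45;-2 4 8 0 0 0 0.45;-4 8 10 0 0 0 0.45;-6 12 10 0 0 0 0.45;-8 16 10 0 0 0 0.45' >/dev/null
python3 -m handwheel '-4 4 0 0 0 0 0.45;-8 8 0 0 0 0 0.45;-8 8 0 0 0 0 0.45;-8 8 0 0 0 0 0.45' >/dev/null; python3 s.py
python3 - <<'E'
from h import *
t=get_image("top");s=get_image("scene")
for c,p in blobs(t,(300,395,195,290)):
    w=pix2plane(t,p,.134)[:,:2]; m=w.mean(0); e,v=np.linalg.eigh(np.cov((w-m).T)); print(m.round(4),"axis",(np.degrees(np.arctan2(v[1,1],v[0,1]))%180).round(1))
r=lambda x:cv2.resize(x[:,:,::-1],(400,400),interpolation=cv2.INTER_CUBIC)
cv2.imwrite("pics/c5.png",np.hstack([r(t["color"][190:290,300:400]),r(s["color"][180:290,255:365])]))
E
```

```text
t 34.27 pos [0.5201 0.0746 0.1182] yaw 298.0 F [ 0.8 -5.3  6.8] Mz 0.7 [0.71 0.69 0.66 0.68 0.76] w 0.0125 gf 63.2 q6 147.3
t 35.27 pos [0.3838 0.2446 0.2138] yaw 300.6 F [ 0.3 -0.3  0.2] Mz 0.029 [0.03] w 0.0385 gf 0.0 q6 165.2
[0.623  0.0241] axis 53.3
[ 0.5721 -0.0779] axis 175.0
[0.521  0.0751] axis 127.5
[ 0.4691 -0.0269] axis 27.5
```

View pics/c5.png

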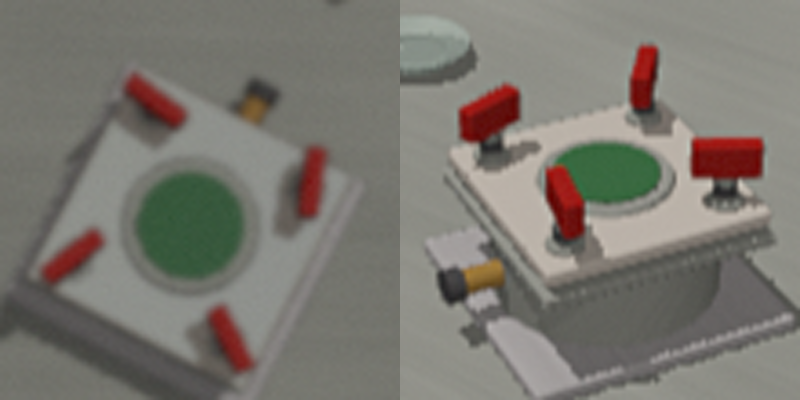

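The picture shows the cover flat and uncracked, and all four knobs free at (155,100), (312,180), (72,255) and (230,340). The last joint ended close to its limit, so I turn it back before handing in.

```bash
python3 -m handwheel '0 0 0 0 0 7 0.45;0 0 0 0 0 14 0.45;0 0 0 0 0 21 0.45;0 0 0 0 0 28 0.45;0 0 0 0 0 28 0.45;0 0 0 0 0 28 0.45;0 0 0 0 0 28 0.45' >/dev/null; python3 s.py; python3 -c "
from rig import env
print(env.close_job())"
```

```text
t 35.95 pos [0.3861 0.2438 0.2137] yaw 328.2 F [-0.4  0.1 -0.3] Mz 0.017 [0.02] w 0.0385 gf 0.0 q6 137.6
the job is handed in; nothing more can be done
None
```

I drew the cover down crosswise: each knob was nipped at 0.48–0.49 N m, then snugged at 0.64–0.71 N m (two ran to about 0.70, above the 0.66 target but below the 0.76 that cracks it). It looks flat and uncracked in the last picture, the gripper is clear, and the job was handed in at 36 s with no verdict returned.

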